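# Seat the flanged spacer and hold the plunger gauge on its mark

### The job

Slide the flanged spacer, flange down, over the fixture's upright shaft until it sits flush on the shoulder, and let go of it. Then lift the plunger gauge out of its holder and, keeping it upright, hold its tip inside the round mark on the spacer's flange with the plunger pressed lightly, about halfway in, and finish while still holding it there. Never drive the plunger to its stop, and leave the cup, tape roll, bearing and screwdriver where they are.

Things in the scene. Friction and masses are not known exactly. Their poses are not given: they have to be found in the camera images.
- spacer: Loose aluminium flanged spacer, about 0.25 kg, flange down on the bench: round flange 100 mm in diameter, 8 mm thick, with a collar 38 mm in diameter rising 28 mm above it (36 mm high in all); bore 23 mm in diameter right through. Origin on the axis at the underside of the flange, z up, x towards the mark. Grip it by the collar.
- mark (a point): Centre of the round mark on the upper face of the spacer's flange: a dark-rimmed circle 16 mm in diameter with a dot in its middle, 37 mm from the spacer's axis (the three small plain dark dots at the other quarters of the flange are not the mark). Moves with the spacer.
- fixture: Steel fixture fixed to the bench: base plate 120 x 120 x 12 mm, on it a round shoulder 96 mm in diameter and 8 mm high (top 20 mm above the bench), and an upright shaft 20 mm in diameter, its top 75 mm above the bench; the last 6 mm taper to 12 mm diameter. Origin on the shaft axis at bench height, z up.
- seat (a point): Point on the shaft axis at the height of the shoulder's top face (20 mm above the bench), where the spacer's origin lies once it is seated.
- holder: Gauge holder fixed to the bench: black base 80 x 80 x 10 mm with an upright grey tube 42 mm outside and 29 mm inside diameter, its rim 75 mm above the bench. Origin on the tube's axis at bench height.
- gauge: Loose plunger gauge, 0.17 kg, like a fat steel pen, point down in the holder, its collar on the rim. Origin at the tip of the extended plunger (in the holder 11 mm above the bench), z along the axis away from it. Along z: plunger dia. 6 mm, 0-18 mm; stem dia. 10, 18-40; body dia. 24, 40-118; black collar dia. 34, 64-70. Grip the body above the collar; lift straight up 70 mm to clear the holder.
- tip (a point): The rounded end of the gauge's plunger (it moves up into the gauge as the plunger is pressed in).
- plunger (a joint): How far the plunger is pressed into the gauge, m: 0 fully extended, 0.012 at its stop. A spring of 500 N/m, no preload: halfway (0.006) takes about 3 N.
- cup: Green plastic cup, 76 mm across and 85 mm high, a bystander. Origin under its centre.
- tape_roll: Yellow roll of tape lying flat, 90 mm across, 22 mm high, a bystander. Origin under its centre.
- bearing: Small steel ball bearing lying flat, 42 mm across, 18 mm bore, 12 mm high, a bystander. Origin under its centre.
- screwdriver: Screwdriver lying on the bench, a bystander.
There are look-alikes about, which are no part of the job. Several things have the shape of the spacer; the one meant has the colours described above. There is more than one size of the holder; the one meant has the size given above.

How it is judged:
By the outcome, as a careful person would: the job done as asked, in the order asked, and still so for the second after the job is handed in, while the arm keeps its last pose, push and grip.
It also fails if it takes over 64 s, if anything falls off the work surface, if the arm or the gripper's body presses on something with over 40 N, if the wrist force passes 120 N, or if a joint passes its speed limit or range.

### The arm

A 7-joint arm with a two-finger parallel gripper is mounted at the origin on the work surface. World frame = base frame: x ahead of the robot, y to its left, z up, the work surface at z = 0. Lengths are in m, angles in rad, forces in N, time in s.
With the tool pointing down it reaches from about 0.4 to 0.85 m from the base axis. Payload 10.4 kg.
Tool frame: the origin (TCP) lies between the finger pads; the fingertips stand 11 mm ahead of it and the grasp point (between the pads) lies 8 mm behind it; z points along the fingers, y is the line along which they close (so a half turn about z gives the same grasp; the last joint's range is limited). The gripper opens to 87 mm and grips with 3 to 60 N. Pads are 19 mm wide; open, the fingers measure 117 mm over their backs; the gripper's body (75 mm by 190 mm) begins 51 mm behind the grasp point.
Start: joints at [1.129, 0.332, -0.065, 1.46, 0.022, 1.35, -0.088], TCP at [0.254, -0.571, 0.234] pointing down, gripper open.
Joint ranges: [-2.6, 2.6], [-0.5, 2.12], [-1.47, 1.34], [0.16, 2.42], [-1.27, 4.41], [0.06, 2.06], [-2.6, 2.6]. Speed limits (rad/s): [2.22, 2.22, 2.79, 2.79, 3.14, 3.14, 3.14].

### API

Orientations are given as a 3x3 rotation matrix whose columns are the frame's x, y, z axes.
In Python, from plant import r gives the robot as it stands.
- The arm moves only by the tool move_arm, never from a script. Its argument "rows" is a list of rows, each a list of 5 numbers: the shift along the tool's x, y, z as a fraction of full scale, then the turn about the tool's z as a fraction of full scale, then the opening, from 0 (shut) to 1 (fully open). A call has 1 to 20 rows; each row shifts and turns the commanded pose from where the row before left it, along the tool's axes as they then stand; what a row does not reach is not made up. Full scale, the value 1, is 30 mm for a shift and pi/2 rad for a turn. A row lasts 1/8 s, in which the tool goes at most 62.5 mm and 10.7 degrees, less where a joint would pass 70% of its speed; a pose out of reach is approached as far as the arm can. A call with a number of a shift or a turn outside -1 to 1 is refused whole. A call with a gripper value outside its range is refused whole. The fingers move at their own pace and stop on an object; "force" is the grip in N (left out, the last holds). Time passes only in rows, so rows that do not move let the fingers close. It gives the time, the measured TCP pose, the force, the opening and the grip force at its end, in the units of the state.
- r.get_state(): the state, without advancing time (a new reading comes with each control period).
- r.grab_frame(name): name is "side" or "top"; returns a dict with "image" (480x640x3 uint8, red, green, blue), "fovy" (degrees; the focal length in pixels is half the picture's height over the tangent of half this angle, whatever the lens; pixels are square), "cx", "cy" (the principal point, pixels), "k1" (the pictures are not rectified: a ray, as slopes to the right and down, at radius r is drawn at 1 + k1 r^2 times it, then the intrinsics apply), "R" (3x3) and "t" (3): a world point X has camera coordinates R X + t. Camera axes: x right, y down, z forward; pixel columns grow to the right and rows downward; lengths in m; the calibration is good to about 2 mm. A picture is of the moment at which its call begins. There is no depth.
- r.close_job(): hands the job in; it is judged then, once.
The state is a dict: "t": time; "joint_pos": joint angles; "joint_velocities": joint speeds; "tau": joint torques, N m; "eef_pos": TCP position; "orientation": TCP orientation; "force": force on the tool from outside, world axes, zero at the start; "wrist_torque": the same for the moment, N m; "finger_gap": opening from 0.0 (shut) to 1.0 (fully open); "grip_force": force on a finger pad.
Only numpy, scipy, OpenCV 4.12 (cv2) and the standard library are available. Lean on these libraries where they do the work, as an engineer would, in place of code of your own. Each camera call takes 0.05 s, during which the arm holds its last target. There are 200 camera calls.

## Working session

There is one attempt and no reset: what is moved stays moved. The work goes in short steps, Python scripts to look and compute and a tool call to move; the robot and the scene stay as the last step left them, time stands still between calls to the robot, and variables do not carry over. Pictures are saved under pics/ and viewed, at most 12 in all, crops included, and the job is handed in when it is done.

Besides the shell and the picture viewer there is one more tool, called after "Call:" as a command line: name --pt "numbers of a row" for each row, then --argument value for the rest. move_arm: Moves the arm, as the interface text tells. Shift numbers are shares of 30 mm and turn numbers shares of pi/2 rad, none past 1 either way. Its arguments: {"type":"object","properties":{"rows":{"type":"array"},"force":{"type":"number"}},"required":["rows"]}

```bash
mkdir -p pics; ls
cat > h.py <<'E'
import numpy as np, cv2
from plant import r
def grab(name,fn=None):
    f=r.grab_frame(name)
    if fn: cv2.imwrite('pics/'+fn,cv2.cvtColor(f['image'],cv2.COLOR_RGB2BGR))
    F=240/np.tan(np.radians(f['fovy'])/2)
    f['K']=np.array([[F,0,f['cx']],[0,F,f['cy']],[0,0,1.]]);f['d']=np.array([f['k1'],0,0,0.])
    f['R']=np.array(f['R']);f['t']=np.array(f['t'])
    return f
def proj(f,X):
    return cv2.projectPoints(np.atleast_2d(np.array(X,float)),cv2.Rodrigues(f['R'])[0],f['t'],f['K'],f['d'])[0][:,0]
def ray(f,uv):
    n=cv2.undistortPoints(np.array(uv,float).reshape(-1,1,2),f['K'],f['d'])[:,0]
    return -f['R'].T@f['t'], np.c_[n,np.ones(len(n))]@f['R']
def atz(f,uv,z):
    c,d=ray(f,uv); return c+d*((z-c[2])/d[:,2])[:,None]
E
python3 - <<'E'
from h import *
for n in('side','top'):
    f=grab(n,n+'0.png'); print(n,f['fovy'],f['k1'],-f['R'].T@f['t'],f['R'][2])
s=r.get_state(); print(s)
E
```

```text
pics
side 52.8077252317162 -0.05154659357037039 [0.31469287 0.64485286 0.68217743] [ 0.27486378 -0.66641937 -0.69306214]
top 49.074616842967636 -0.11044527363391289 [0.37481068 0.03170771 1.37251851] [ 0.15526653 -0.01423539 -0.98777004]
{'t': 0.1, 'joint_pos': array([ 1.12940845,  0.33280618, -0.06470575,  1.46084874,  0.02157081,
        1.34990456, -0.08851383]), 'joint_velocities': array([ 0.00140132,  0.00016519,  0.000147  , -0.00141736,  0.00167188,
       -0.00020601, -0.00141546]), 'tau': array([ 4.23851179e-04, -6.24545360e+01,  2.41092662e-02, -3.90720999e+01,
       -6.14078692e-02,  3.66218237e-02,  2.72304658e-05]), 'eef_pos': array([ 0.25403261, -0.57068146,  0.23283916]), 'orientation': array([[ 9.13580798e-01,  4.06656896e-01, -5.42418292e-04],
       [ 4.06657257e-01, -9.13580073e-01,  1.15161248e-03],
       [-2.72313881e-05, -1.27266938e-03, -9.99999190e-01]]), 'force': array([-0.44295059, -0.11882044, -0.76122511]), 'wrist_torque': array([0.01738293, 0.02061829, 0.03596911]), 'grip_force': 0.0, 'finger_gap': 1.0012223588550764}
```

View pics/top0.png

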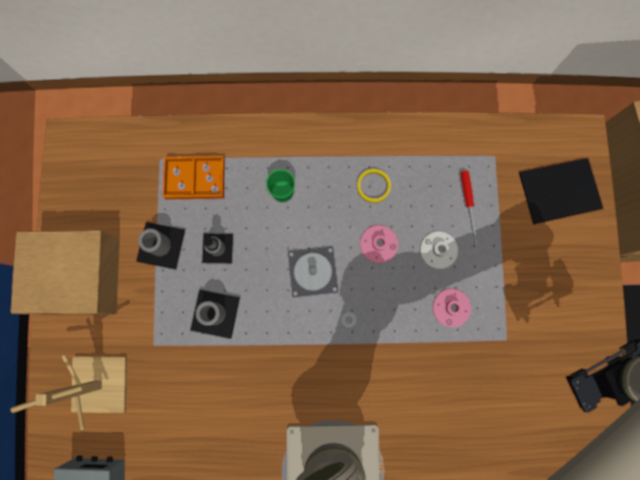

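View pics/side0.png

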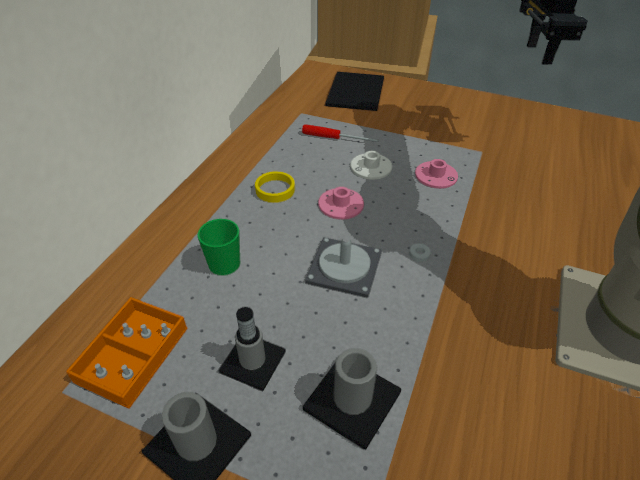

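The top view shows the grey spacer at about (440,250), with pink look-alikes at (380,243) and (453,308). The fixture is at (313,270) and the gauge in the small holder at (215,243). The side view shows the same: spacer (371,163), fixture (345,262), gauge (248,340). Next I'll zoom in on these.

Run:
```python
import cv2,numpy as np
t=cv2.imread('pics/top0.png');s=cv2.imread('pics/side0.png')
def c(im,u,v,w,h): return cv2.resize(im[v:v+h,u:u+w],(400,300),interpolation=cv2.INTER_CUBIC)
a=np.vstack([np.hstack([c(t,410,227,60,45),c(s,341,141,60,45)]),np.hstack([c(t,273,240,80,60),c(s,295,220,100,75)])])
cv2.imwrite('pics/crop1.png',a)
```

```text
(no output)
```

View pics/crop1.png

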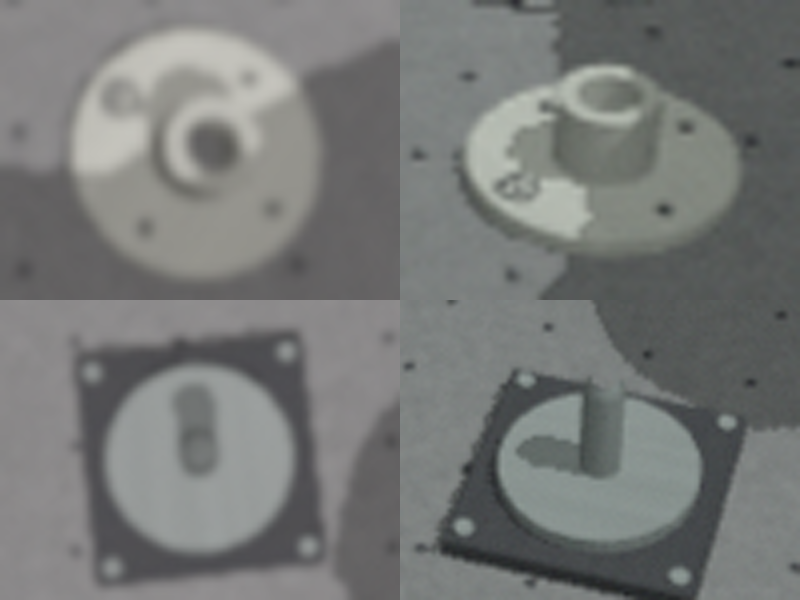

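The crops give the flange centre at about top px (439,250) and the mark at about (428,241). The fixture shoulder centre is about (312.6,271). I'll refine these by fitting the known circles to image edges in both views.

```bash
cat >> h.py <<'E'
def fit(f,xy,z,R,span=.012,dr=.0025,n=72):
    """centre of a horizontal circle (z,R) by greatest radial contrast"""
    g=cv2.GaussianBlur(f['image'],(0,0),.6).astype(np.float32)
    a=np.linspace(0,2*np.pi,n,endpoint=False); u=np.c_[np.cos(a),np.sin(a)]
    def s(c):
        v=[]
        for q in(R-dr,R+dr):
            p=proj(f,np.c_[c+q*u,np.full(n,z)]).astype(np.float32)
            v.append(cv2.remap(g,p[None,:,0].copy(),p[None,:,1].copy(),cv2.INTER_LINEAR)[0])
        return np.minimum(np.linalg.norm(v[0]-v[1],axis=1),60).mean()
    c=np.array(xy[:2],float)
    for h in(span/6,span/24,span/96):
        G=[c+h*np.array([i,j]) for i in range(-6,7) for j in range(-6,7)]
        c=G[int(np.argmax([s(q) for q in G]))]
    return c,s(c)
E
python3 - <<'E'
from h import *
T,S=grab('top'),grab('side')
sp=atz(T,[(438.9,249.5)],.008)[0]; mk=atz(T,[(427.75,241.1)],.008)[0]
fx=atz(T,[(312.6,271.1)],.02)[0]; ga=atz(T,[(211,240)],.129)[0]
mks=atz(S,[(341+117/6.667-.4,141+187/6.667-.4)],.008)[0]
print('raw',sp,mk,mks,fx,ga,np.linalg.norm(mk-sp))
for n,c,z,R in(('flange',sp,.008,.05),('collar',sp,.036,.019),('shoulder',fx,.02,.048),('plate-shafttop',fx,.069,.010),('gtop',ga,.129,.012),('gcol',ga,.081,.017),('tube',ga,.075,.021)):
    for f,m in((T,'top'),(S,'side')): 
        q,s=fit(f,c,z,R); print(n,m,q.round(4),round(float(s),1),proj(f,[*q,z])[0].round(1))
t=cv2.imread('pics/top0.png');s=cv2.imread('pics/side0.png')
def c(im,u,v,w,h): return cv2.resize(im[v:v+h,u:u+w],(400,300),interpolation=cv2.INTER_CUBIC)
cv2.imwrite('pics/crop2.png',np.hstack([c(t,185,215,60,45),c(s,190,290,120,90)]))
E
```

```text
raw [ 0.5604046  -0.28870921  0.008     ] [ 0.58323152 -0.25992822  0.008     ] [ 0.58192724 -0.25667798  0.008     ] [0.50692781 0.04512859 0.02      ] [0.57411807 0.28722309 0.129     ] 0.03673436787508685
flange top [ 0.5605 -0.289 ] 50.8 [439.  249.5]
flange side [ 0.5595 -0.2845] 46.5 [370.8 164.4]
collar top [ 0.5559 -0.2818] 36.2 [438.8 249.8]
collar side [ 0.5584 -0.2845] 44.0 [372.1 154.8]
shoulder top [0.5054 0.0448] 60.0 [312.8 271.7]
shoulder side [0.5072 0.0483] 55.8 [343.5 260.8]
plate-shafttop top [0.5024 0.0458] 35.7 [312.2 271. ]
plate-shafttop side [0.5183 0.0545] 28.2 [337.6 242.8]
gtop top [0.5832 0.2991] 38.0 [206.2 236.3]
gtop side [0.568 0.297] 60.0 [245.7 313.9]
gcol top [0.5859 0.303 ] 42.5 [208.7 238.4]
gcol side [0.5749 0.2906] 52.4 [247.  328.8]
tube top [0.5791 0.2966] 43.5 [211.7 241.4]
tube side [0.5731 0.2935] 47.8 [247.5 333. ]
```

View pics/crop2.png

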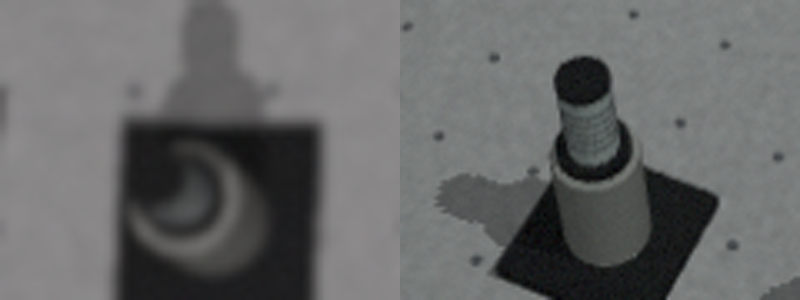

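Flange and shoulder sizes fit well. The two views differ by about 4 mm in y, which is a calibration bias. I'll go over the spacer at the mean position, (0.560,-0.287). Gripping it in two crossed directions will locate it exactly in the robot frame and show the bias.

Call:
move_arm --pt "0.94 -0.32 0 0 1" --pt "0.94 -0.32 0 0 1" --pt "0.94 -0.32 0 0 1" --pt "0.94 -0.32 0 0 1" --pt "0.94 -0.32 0 0 1" --pt "0.94 -0.32 0 0 1" --pt "0.94 -0.32 0 0 1" --pt "0.94 -0.32 0.3 0 1" --pt "0.94 -0.32 0.4 0 1" --pt "0.94 -0.32 0.4 0 1" --pt "0.94 -0.32 0.4 0 1" --pt "0.94 -0.32 0.4 0 1" --pt "0.94 -0.32 0.4 0 1" --pt "0.94 -0.32 0.4 0 1" --pt "0 0 0 0 1" --force 15

```text
t: 2.08
eef_pos: [0.5613, -0.2846, 0.1512]
orientation: [[0.912, 0.41, -0.001], [0.41, -0.912, 0.002], [-0.0, -0.003, -1.0]]
force: [-0.1, -0.1, -0.3]
finger_gap: 1.0
grip_force: 0.0
```

```bash
cat >> h.py <<'E'
def go(X,yaw_x=None):
    s=r.get_state();R=np.array(s['orientation'])
    print('t',round(s['t'],2),'pos',np.round(s['eef_pos'],4),'xt',R[:2,0].round(3),'tilt',R[:2,2].round(4),'F',np.round(s['force'],1),'gap mm',round(s['finger_gap']*87,1),'grip',round(s['grip_force'],1))
    print('units',(R.T@(np.array(X)-s['eef_pos'])/.03).round(2))
E
python3 -c "
from h import *
go([.560,-.287,.022])"
```

```text
t 2.08 pos [ 0.5613 -0.2846  0.1512] xt [0.912 0.41 ] tilt [-0.0012  0.0023] F [-0.1 -0.1 -0.3] gap mm 87.0 grip 0.0
units [-0.07  0.07  4.31]
```

Call:
move_arm --pt "-0.07 0.07 0.9 0 1" --pt "0 0 0.9 0 1" --pt "0 0 0.9 0 1" --pt "0 0 0.8 0 1" --pt "0 0 0.5 0 1" --pt "0 0 0.25 0 1" --pt "0 0 0 0 1" --pt "0 0 0 0 0" --pt "0 0 0 0 0" --pt "0 0 0 0 0" --pt "0 0 0 0 0" --pt "0 0 0 0 0" --force 10

```text
t: 3.58
eef_pos: [0.5592, -0.2905, 0.0251]
orientation: [[0.914, 0.407, 0.0], [0.407, -0.914, -0.0], [0.0, 0.0, -1.0]]
force: [0.5, -1.1, 0.2]
finger_gap: 0.519
grip_force: 0.0
```

```bash
python3 -c "
from h import *
go([.560,-.287,.022]); print(r.get_state()['joint_pos'].round(2))"
```

```text
t 3.58 pos [ 0.5592 -0.2905  0.0251] xt [0.914 0.407] tilt [ 0.0001 -0.0001] F [ 0.5 -1.1  0.2] gap mm 45.2 grip 0.0
units [ 0.07 -0.09  0.1 ]
[ 0.61  0.54 -0.26  1.64  0.16  0.98 -0.86]
```

Call:
move_arm --pt "0.07 0 0.06 0 0" --pt "0 0 0 0 0" --pt "0 0 0 0 0" --pt "0 0 0 0 0" --pt "0 0 0 0 0"

```text
t: 4.2
eef_pos: [0.5607, -0.2899, 0.0236]
orientation: [[0.914, 0.406, -0.001], [0.406, -0.914, -0.0], [-0.001, 0.0, -1.0]]
force: [-3.3, -0.4, 5.5]
finger_gap: 0.441
grip_force: 10.0
```

```bash
python3 -c "
from h import *
go([.560,-.287,.022])"
```

```text
t 4.2 pos [ 0.5607 -0.2899  0.0236] xt [0.914 0.406] tilt [-0.0007 -0.0004] F [-3.3 -0.4  5.5] gap mm 38.4 grip 10.0
units [ 0.02 -0.1   0.05]
```

Call:
move_arm --pt "0 0 0 0 1" --pt "0 0 0 0 1" --pt "0 0 0 0 1" --pt "0 0 0 -0.111 1" --pt "0 0 0 -0.111 1" --pt "0 0 0 -0.111 1" --pt "0 0 0 -0.111 1" --pt "0 0 0 -0.111 1" --pt "0 0 0 -0.111 1" --pt "0 0 0 -0.111 1" --pt "0 0 0 -0.111 1" --pt "0 0 0 -0.111 1" --pt "0 0 0 0 1"

```text
t: 5.82
eef_pos: [0.561, -0.2896, 0.0231]
orientation: [[-0.404, 0.915, 0.0], [0.915, 0.404, 0.0], [0.0, 0.0, -1.0]]
force: [-0.5, -0.9, -0.1]
finger_gap: 0.997
grip_force: 0.0
```

```bash
python3 -c "
from h import *
go([.5607,-.2899,.022]); print(r.get_state()['joint_pos'].round(2))"
```

```text
t 5.83 pos [ 0.561  -0.2896  0.0231] xt [-0.404  0.915] tilt [0.     0.0004] F [-0.5 -0.9 -0.1] gap mm 86.7 grip 0.0
units [-0.   -0.01  0.04]
[ 0.84  0.61 -0.57  1.62  0.37  1.02  0.57]
```

Call:
move_arm --pt "0 0 0 0 0" --pt "0 0 0 0 0" --pt "0 0 0 0 0" --pt "0 0 0 0 0" --pt "0 0 0 0 0" --pt "0 0 0 0 0" --pt "0 0 0 0 0" --pt "0 0 0 0 0" --pt "0 0 0 0 0" --force 25

```text
t: 6.95
eef_pos: [0.561, -0.2896, 0.0233]
orientation: [[-0.405, 0.914, -0.0], [0.914, 0.405, -0.0], [-0.0, -0.0, -1.0]]
force: [-0.2, -0.4, 0.3]
finger_gap: 0.433
grip_force: 25.0
```

Run:
```python
from h import *
go([.5607,-.2899,.022]); e=r.get_state()['eef_pos'][:2]
T,S=grab('top','t1.png'),grab('side','s1.png')
for f in(T,S):
    q,s=fit(f,e,.008,.05,.009); print(q,s,'bias rob-cam',(e-q).round(4))
    q,s=fit(f,[.506,.0465],.02,.048); print('shoulder',q,s)
t=cv2.imread('pics/t1.png');s=cv2.imread('pics/s1.png')
def c(im,u,v,w,h): return cv2.resize(im[v:v+h,u:u+w],(400,300),interpolation=cv2.INTER_CUBIC)
cv2.imwrite('pics/crop3.png',np.hstack([c(t,390,212,100,75),c(s,321,126,100,75)]))
```

```text
t 6.95 pos [ 0.561  -0.2896  0.0233] xt [-0.405  0.914] tilt [-0.     -0.0001] F [-0.2 -0.4  0.3] gap mm 37.7 grip 25.0
units [-0.   -0.01  0.04]
[ 0.5606642  -0.29046235] 26.279213 bias rob-cam [0.0004 0.0008]
shoulder [0.50525  0.045375] 60.0
[ 0.5601017 -0.2856811] 43.823776 bias rob-cam [ 0.0009 -0.0039]
shoulder [0.507125 0.0485  ] 55.91628
```

View pics/crop3.png

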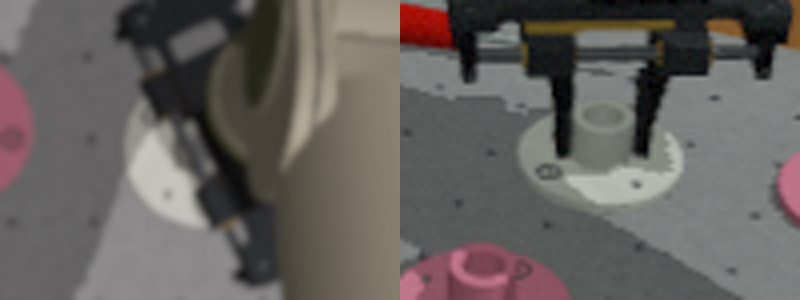

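The side view shows the collar held centrally between the fingers, with the mark at crop (548,172). The biases put the shaft axis at about (0.5068,0.0447). Lift and carry.

Call:
move_arm --pt "0 0 -0.4 0 0" --pt "0 0 -0.8 0 0" --pt "0 0 -0.9 0 0" --pt "0 0 -0.9 0 0" --pt "0.4 0.1 -0.4 0 0" --pt "0.8 0.21 0 0 0" --pt "0.9 0.24 0 0 0" --pt "0.9 0.24 0 0 0" --pt "0.9 0.24 0 0 0" --pt "0.9 0.24 0 0 0" --pt "0.9 0.24 0 0 0" --pt "0.9 0.24 0 0 0" --pt "0.9 0.24 0 0 0" --pt "0.9 0.24 0 0 0" --pt "0.9 0.24 0 0 0" --pt "0.9 0.24 0 0 0" --pt "0.6 0.15 0 0 0" --pt "0 0 0 0 0" --pt "0 0 0 0 0" --force 25

```text
t: 9.43
eef_pos: [0.5082, 0.0403, 0.1251]
orientation: [[-0.404, 0.915, -0.0], [0.915, 0.404, -0.001], [-0.001, -0.0, -1.0]]
force: [0.3, -0.6, -2.0]
finger_gap: 0.432
grip_force: 25.0
```

Run:
```python
from h import *
go([.5068,.0447,.043]); e=r.get_state()['eef_pos']
T,S=grab('top','t2.png'),grab('side','s2.png')
for f in(T,S):
    q,s=fit(f,e[:2],e[2]-.0153,.05,.009); print('flange',q,s,'bias',(e[:2]-q).round(4))
t=cv2.imread('pics/t2.png');s=cv2.imread('pics/s2.png')
def c(im,u,v,w,h): return cv2.resize(im[v:v+h,u:u+w],(400,300),interpolation=cv2.INTER_CUBIC)
cv2.imwrite('pics/crop4.png',np.hstack([c(t,263,217,120,90),c(s,275,175,140,105)]))
```

```text
t 9.43 pos [0.5082 0.0403 0.1251] xt [-0.404  0.915] tilt [-0.0002 -0.0007] F [ 0.3 -0.6 -2. ] gap mm 37.6 grip 25.0
units [0.15 0.02 2.74]
flange [0.50777564 0.04622841] 16.869282 bias [ 0.0005 -0.0059]
flange [0.50730689 0.04416591] 50.986164 bias [ 0.0009 -0.0038]
```

View pics/crop4.png

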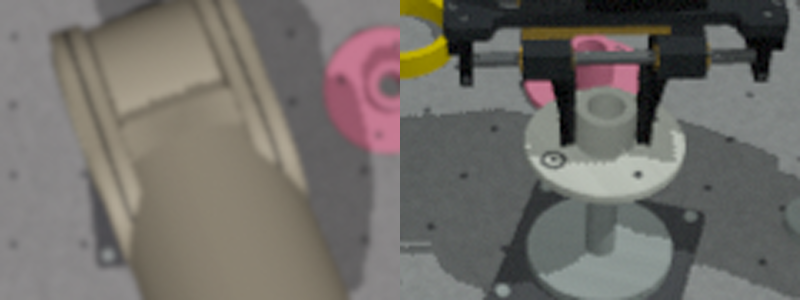

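The side view shows the spacer held level above the shaft, with the same side bias as at the pick (0.0009,-0.0038). That puts the shaft at about (0.5075,0.0447). Correct the lateral position and descend to just below the shaft top.

Call:
move_arm --pt "0.14 0.04 0 0 0" --pt "0 0 0.3 0 0" --pt "0 0 0.3 0 0" --pt "0 0 0.2 0 0" --pt "0 0 0.1 0 0" --pt "0 0 0.1 0 0" --pt "0 0 0.1 0 0" --pt "0 0 0 0 0"

```text
t: 10.52
eef_pos: [0.5075, 0.0457, 0.0921]
orientation: [[-0.405, 0.914, -0.0], [0.914, 0.405, -0.0], [0.0, -0.0, -1.0]]
force: [0.8, 0.5, -2.4]
finger_gap: 0.432
grip_force: 25.0
```

```bash
python3 -c "
from h import *
go([.5075,.0447,.043])"
```

```text
t 10.53 pos [0.5075 0.0457 0.0921] xt [-0.405  0.914] tilt [-0.0002 -0.0001] F [ 0.8  0.5 -2.4] gap mm 37.6 grip 25.0
units [-0.03 -0.01  1.64]
```

Call:
move_arm --pt "-0.03 0 0.1 0 0" --pt "0 0 0.15 0 0" --pt "0 0 0.15 0 0" --pt "0 0 0 0 0"

```text
t: 11.02
eef_pos: [0.5076, 0.0448, 0.0797]
orientation: [[-0.405, 0.914, -0.001], [0.914, 0.405, -0.0], [0.0, -0.001, -1.0]]
force: [-1.4, -0.4, -3.3]
finger_gap: 0.439
grip_force: 25.0
```

```bash
python3 -c "
from h import *
go([.5075,.0447,.043])"
```

```text
t 11.03 pos [0.5076 0.0448 0.0797] xt [-0.405  0.914] tilt [-0.0008 -0.    ] F [-1.4 -0.4 -3.3] gap mm 38.2 grip 25.0
units [-0.   -0.01  1.22]
```

Call:
move_arm --pt "0 0 0.25 0 0" --pt "0 0 0.25 0 0" --pt "0 0 0.25 0 0" --pt "0 0 0.2 0 0" --pt "0 0 0.15 0 0" --pt "0 0 0.05 0 0" --pt "0 0 0 0 0"

```text
t: 11.9
eef_pos: [0.5077, 0.0448, 0.0453]
orientation: [[-0.405, 0.914, -0.001], [0.914, 0.405, -0.0], [0.0, -0.001, -1.0]]
force: [-4.7, -0.8, -3.9]
finger_gap: 0.433
grip_force: 25.0
```

```bash
python3 -c "
from h import *
go([.5075,.0447,.043])"
```

```text
t 11.9 pos [0.5077 0.0448 0.0453] xt [-0.405  0.914] tilt [-0.0006 -0.    ] F [-4.7 -0.8 -3.9] gap mm 37.7 grip 25.0
units [-0.   -0.01  0.08]
```

Call:
move_arm --pt "0.01 -0.03 0.03 0 0" --pt "0 0 0.04 0 0" --pt "0 0 0.04 0 0" --pt "0 0 0 0 0"

```text
t: 12.4
eef_pos: [0.5076, 0.0448, 0.0432]
orientation: [[-0.405, 0.914, 0.001], [0.914, 0.405, -0.0], [-0.001, 0.001, -1.0]]
force: [-4.4, -0.3, 6.2]
finger_gap: 0.435
grip_force: 25.0
```

```bash
python3 -c "
from h import *
go([.5075,.0447,.043])"
```

```text
t 12.4 pos [0.5076 0.0448 0.0432] xt [-0.405  0.914] tilt [ 0.0011 -0.0004] F [-4.4 -0.3  6.2] gap mm 37.9 grip 25.0
units [-0.   -0.    0.01]
```

Call:
move_arm --pt "0 0 -0.02 0 1" --pt "0 0 0 0 1" --pt "0 0 0 0 1" --pt "0 0 0 0 1" --pt "0 0 -0.4 0 1" --pt "0 0 -0.8 0 1" --pt "0 0 -0.9 0 1" --pt "0 0 -0.9 0 1" --pt "0 0 -0.9 0 1" --pt "0 0 -0.9 0 1" --pt "0.6 0.48 0 0 1" --pt "0.9 0.72 0 0 1" --pt "0.9 0.72 0 0 1" --pt "0.9 0.72 0 0 1" --pt "0.6 0.48 0 0 1" --pt "0 0 0 0 1"

```text
t: 14.4
eef_pos: [0.5448, 0.1919, 0.1877]
orientation: [[-0.408, 0.913, 0.0], [0.913, 0.408, 0.001], [0.001, 0.001, -1.0]]
force: [-0.2, -0.3, 0.5]
finger_gap: 1.004
grip_force: 0.0
```

Run:
```python
from h import *
go([.572,.291,.18]); print(r.get_state()['joint_pos'].round(2))
T,S=grab('top','t3.png'),grab('side','s3.png')
for n,f in(('top',T),('side',S)):
  for m,c,z,R in(('flange',[.5075,.0447],.028,.05),('spcollar',[.5075,.0447],.056,.019),('gtop',[.572,.291],.129,.012),('gcol',[.572,.291],.081,.017),('tube',[.572,.291],.075,.021)):
    q,s=fit(f,c,z,R,.012); print(n,m,q.round(4),s)
t=cv2.imread('pics/t3.png');s=cv2.imread('pics/s3.png')
def c(im,u,v,w,h,W=400): return cv2.resize(im[v:v+h,u:u+w],(W,300),interpolation=cv2.INTER_CUBIC)
cv2.imwrite('pics/crop5.png',np.vstack([np.hstack([c(t,273,235,80,60),c(s,305,205,80,60)]),c(s,180,180,240,90,800)]))
```

```text
t 14.4 pos [0.5448 0.1919 0.1877] xt [-0.408  0.913] tilt [0.0002 0.0014] F [-0.2 -0.3  0.5] gap mm 87.4 grip 0.0
units [2.65 2.18 0.26]
[ 0.28  0.38 -0.86  1.62  0.3   1.28 -0.21]
top flange [0.5109 0.0427] 53.05945
top spcollar [0.5195 0.0448] 24.73706
top gtop [0.5872 0.3062] 26.907438
top gcol [0.5562 0.3047] 23.44192
top tube [0.5562 0.3029] 20.413704
side flange [0.5084 0.0478] 56.39772
side spcollar [0.5011 0.0422] 41.853012
side gtop [0.5688 0.2966] 60.0
side gcol [0.5748 0.2909] 53.354935
side tube [0.5731 0.2936] 48.932407
```

View pics/crop5.png

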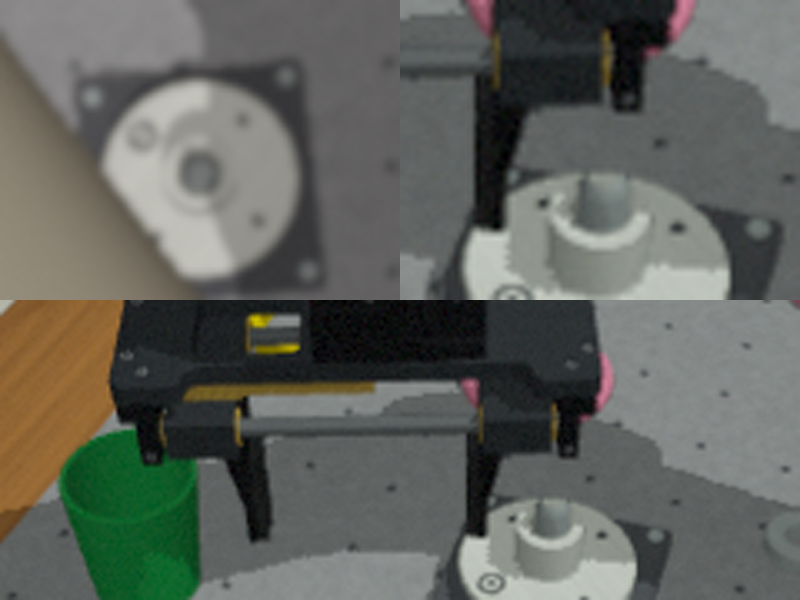

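The spacer sits flush with the shaft showing through it. The mark is at top-crop (143,135) and side-crop (490,583). Now the gauge axis and the mark, from several features.

Run:
```python
from h import *
T,S=grab('top'),grab('side')
p=lambda n,f,uv,z:print(n,atz(f,[uv],z)[0].round(4))
p('tube top',T,(212.35,243.85),.075)
p('cap side',S,(244.6,313.7),.129)
for n,f,uv in(('T',T,(301.2,261.6)),('S',S,(326.6,264.5))):
    p('mark '+n,f,uv,.028)
    # refine: weighted dark centroid
    g=cv2.cvtColor(f['image'],cv2.COLOR_RGB2GRAY).astype(float)
    u,v=map(int,np.round(uv)); w=g[v-4:v+5,u-5:u+6]; d=np.clip(np.percentile(w,70)-w,0,None)
    Y,X=np.mgrid[v-4:v+5,u-5:u+6]; q=((X*d).sum()/d.sum(),(Y*d).sum()/d.sum()); print(np.round(q,1)); p(' centroid',f,q,.028)
# whole gauge: side-view silhouette of cap bottom/top and tube joint fit over xy
from scipy.optimize import minimize
def circs(f,c,L):return sum(fit(f,c,z,R,1e-9)[1] for z,R in L)
for n,f in(('side',S),):
    best=max(((circs(f,np.array([x,y]),[(.129,.012),(.081,.017),(.075,.021)]),x,y) for x in np.arange(.564,.582,.002) for y in np.arange(.284,.302,.002)))
    print(n,best)
```

```text
tube top [0.573  0.2947 0.075 ]
cap side [0.5696 0.2973 0.129 ]
mark T [0.5311 0.0741 0.028 ]
[300. 261.]
 centroid [0.5327 0.077  0.028 ]
mark S [0.5304 0.0763 0.028 ]
[327.4 264.2]
 centroid [0.5292 0.075  0.028 ]
side (np.float32(151.8627), np.float64(0.57), np.float64(0.298))
```

Call:
move_arm --pt "0.6 0.5 0 0 1" --pt "0.8 0.65 0 0 1" --pt "0.8 0.65 0 0 1" --pt "0.4 0.35 0 0 1" --pt "0 0 0 0 1" --pt "0 0 0 0 1"

```text
t: 15.35
eef_pos: [0.5728, 0.2856, 0.187]
orientation: [[-0.404, 0.915, 0.0], [0.915, 0.404, -0.001], [-0.001, -0.0, -1.0]]
force: [-0.2, 1.1, 0.2]
finger_gap: 1.003
grip_force: 0.0
```

```bash
python3 -c "
from h import *
go([.572,.293,.098])
grab('side','s4.png')
s=cv2.imread('pics/s4.png');cv2.imwrite('pics/crop6.png',cv2.resize(s[200:400,120:380],(780,600),interpolation=cv2.INTER_CUBIC))"
```

```text
t 15.35 pos [0.5728 0.2856 0.187 ] xt [-0.404  0.915] tilt [ 0.0001 -0.001 ] F [-0.2  1.1  0.2] gap mm 87.3 grip 0.0
units [0.24 0.07 2.97]
```

View pics/crop6.png

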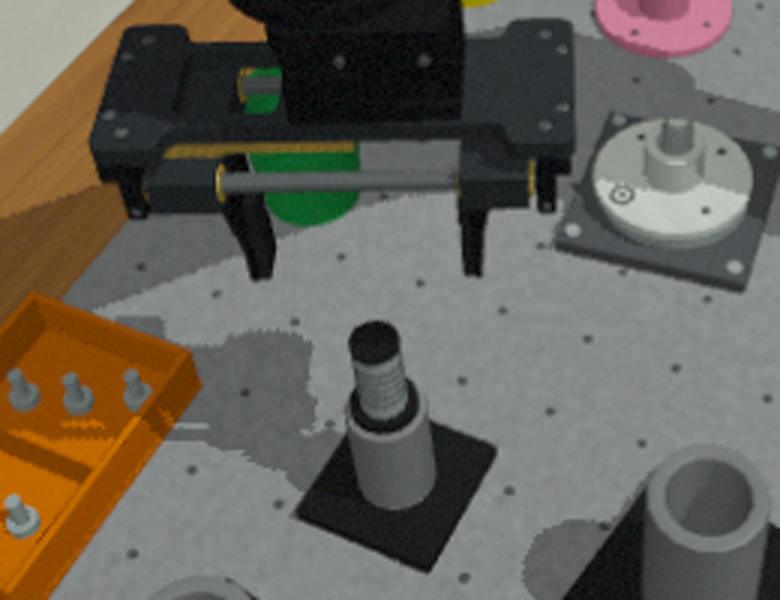

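The gauge top is at crop (375,340), centred below the open fingers. Align, descend and grip.

Call:
move_arm --pt "0.22 0.07 0.3 0 1" --pt "0 0 0.8 0 1" --pt "0 0 0.8 0 1" --pt "0 0 0.6 0 1" --pt "0 0 0.35 0 1" --pt "0 0 0.1 0 1" --pt "0 0 0 0 1" --pt "0 0 0 0 0.5" --pt "0 0 0 0 0.5" --pt "0 0 0 0 0.5" --pt "0 0 0 0 0.5" --force 10

```text
t: 16.77
eef_pos: [0.5718, 0.294, 0.0986]
orientation: [[-0.405, 0.914, 0.0], [0.914, 0.405, -0.0], [-0.0, 0.0, -1.0]]
force: [0.9, -0.3, 0.7]
finger_gap: 0.63
grip_force: 0.0
```

```bash
python3 -c "
from h import *
go([.572,.293,.098])"
```

```text
t 16.77 pos [0.5718 0.294  0.0986] xt [-0.405  0.914] tilt [ 0.0002 -0.0001] F [ 0.9 -0.3  0.7] gap mm 54.8 grip 0.0
units [-0.03 -0.01  0.02]
```

Call:
move_arm --pt "-0.03 0 0 0 0" --pt "0 0 0 0 0" --pt "0 0 0 0 0" --pt "0 0 0 0 0" --pt "0 0 0 0 0" --pt "0 0 0 0 0" --pt "0 0 0 0 0" --force 10

```text
t: 17.65
eef_pos: [0.5722, 0.2932, 0.0985]
orientation: [[-0.405, 0.914, 0.0], [0.914, 0.405, -0.0], [-0.0, 0.0, -1.0]]
force: [-0.4, 0.3, -0.1]
finger_gap: 0.275
grip_force: 10.0
```

```bash
python3 -c "
from h import *
go([.572,.293,.098])"
```

```text
t 17.65 pos [0.5722 0.2932 0.0985] xt [-0.405  0.914] tilt [ 0.     -0.0001] F [-0.4  0.3 -0.1] gap mm 23.9 grip 10.0
units [-0.   -0.01  0.02]
```

Call:
move_arm --pt "0 0 0 0 0" --pt "0 0 0 0 0" --pt "0 0 -0.3 0 0" --pt "0 0 -0.6 0 0" --pt "0 0 -0.8 0 0" --pt "0 0 -0.8 0 0" --pt "0 0 -0.5 0 0" --pt "0 0 -0.05 0 0" --pt "-0.4 -0.28 0 0 0" --pt "-0.7 -0.48 0 0 0" --pt "-0.8 -0.55 0 0 0" --pt "-0.8 -0.55 0 0 0" --pt "-0.8 -0.55 0 0 0" --pt "-0.8 -0.55 0 0 0" --pt "-0.8 -0.55 0 0 0" --pt "-0.6 -0.42 0 0 0" --pt "-0.42 -0.3 0 0 0" --pt "0 0 0 0 0" --pt "0 0 0 0 0" --force 30

```text
t: 20.02
eef_pos: [0.5305, 0.0748, 0.19]
orientation: [[-0.406, 0.914, 0.0], [0.914, 0.406, 0.0], [0.0, 0.0, -1.0]]
force: [-0.7, 0.7, -2.4]
finger_gap: 0.27
grip_force: 30.0
```

```bash
python3 -c "
from h import *
go([.5307,.0738,.1155])
grab('side','s5.png')
s=cv2.imread('pics/s5.png');cv2.imwrite('pics/crop7.png',cv2.resize(s[140:300,260:420],(600,600),interpolation=cv2.INTER_CUBIC))"
```

```text
t 20.02 pos [0.5305 0.0748 0.19  ] xt [-0.406  0.914] tilt [0.0001 0.0004] F [-0.7  0.7 -2.4] gap mm 23.5 grip 30.0
units [-0.03 -0.01  2.48]
```

View pics/crop7.png

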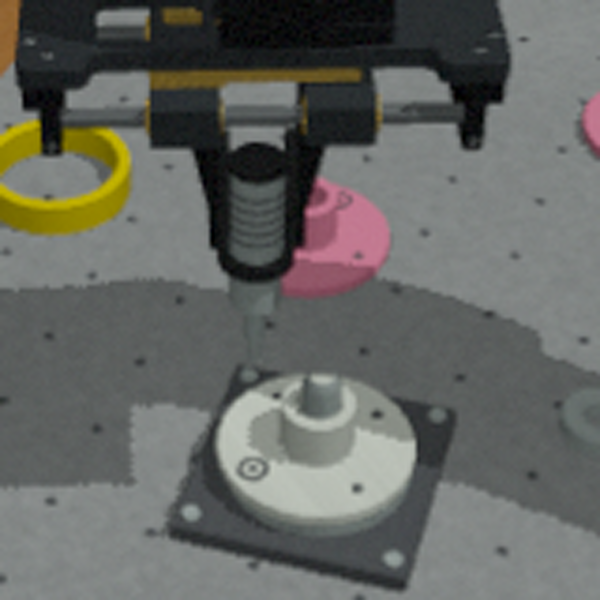

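The gauge hangs upright, with its tip at about crop (255,362) and the mark at (252,468). I'll compare the two within this camera.

Run:
```python
from h import *
S=grab('side'); e=r.get_state()['eef_pos']; px=lambda x,y:(260+x/3.75-.4,140+y/3.75-.4)
print('mark',atz(S,[px(252,468)],.028)[0].round(4))
print('tip',atz(S,[px(255,362)],e[2]-.0875)[0].round(4)); z=e[2]-.0875
for n,dz,R in(('cap',.118,.012),('col',.070,.017)): print(n,fit(S,e[:2],z+dz,R,.012))
go([.5307,.0738,.1155])
b=np.array([.0009,-.0038]); 
for x,y in(e[:2]-b,): print('expected px crop: tip',(proj(S,[x,y,z])[0]-[260,140]+.4)*3.75,'cap',(proj(S,[x,y,z+.118])[0]-[260,140]+.4)*3.75)
```

```text
mark [0.5302 0.0759 0.028 ]
tip [0.529  0.0781 0.1025]
cap (array([0.5391203 , 0.06195059]), np.float32(44.720173))
col (array([0.5259953 , 0.08757559]), np.float32(47.908417))
t 20.12 pos [0.5305 0.0751 0.19  ] xt [-0.407  0.914] tilt [0.     0.0005] F [ 0.4  1.2 -2.2] gap mm 23.4 grip 30.0
units [-0.04 -0.01  2.48]
expected px crop: tip [253.12250096 362.7697437 ] cap [257.22861181 158.64451705]
```

Tip and cap fall where the tool axis predicts, so the gauge is straight and centred. Small shift, then descend to just above contact.

Call:
move_arm --pt "-0.06 0 0 0 0" --pt "0 0 0.4 0 0" --pt "0 0 0.7 0 0" --pt "0 0 0.6 0 0" --pt "0 0 0.4 0 0" --pt "0 0 0.2 0 0" --pt "0 0 0 0 0" --pt "0 0 0 0 0"

```text
t: 21.12
eef_pos: [0.5317, 0.0724, 0.1216]
orientation: [[-0.405, 0.914, 0.001], [0.914, 0.405, 0.0], [-0.0, 0.001, -1.0]]
force: [0.3, 0.1, -1.9]
finger_gap: 0.27
grip_force: 30.0
```

```bash
python3 -c "
from h import *
go([.5312,.0732,.1095])
grab('side','s6.png')
s=cv2.imread('pics/s6.png');cv2.imwrite('pics/crop8.png',cv2.resize(s[200:290,290:380],(600,600),interpolation=cv2.INTER_CUBIC))"
```

```text
t 21.12 pos [0.5317 0.0724 0.1216] xt [-0.405  0.914] tilt [0.001 0.   ] F [ 0.3  0.1 -1.9] gap mm 23.5 grip 30.0
units [ 0.03 -0.    0.4 ]
```

View pics/crop8.png

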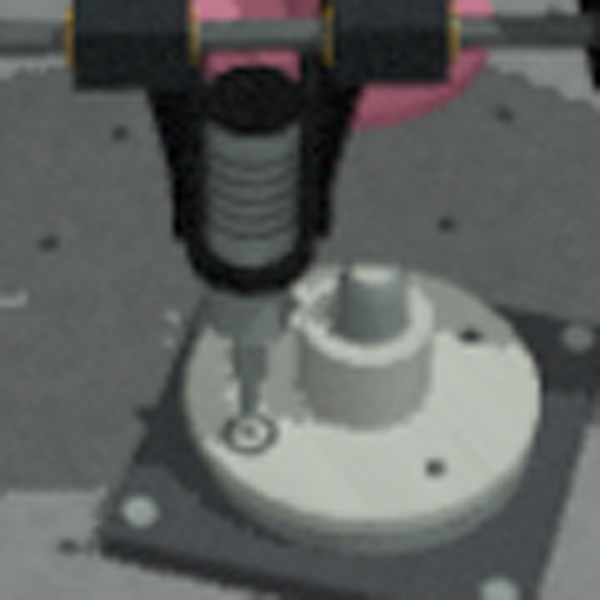

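The tip at (249,412) is right above the mark at (249,434), about 1–2 mm to the far side. Nudge it, then press in small steps.

Call:
move_arm --pt "0.04 0 0.1 0 0" --pt "0 0 0.1 0 0" --pt "0 0 0.07 0 0" --pt "0 0 0 0 0" --pt "0 0 0 0 0"

```text
t: 21.8
eef_pos: [0.5308, 0.0734, 0.113]
orientation: [[-0.405, 0.914, 0.0], [0.914, 0.405, -0.0], [-0.0, 0.0, -1.0]]
force: [-0.3, 0.4, -0.3]
finger_gap: 0.267
grip_force: 30.0
```

```bash
python3 -c "
from h import *
go([.5312,.0732,.1095])"
```

```text
t 21.8 pos [0.5308 0.0734 0.113 ] xt [-0.405  0.914] tilt [ 0.0001 -0.    ] F [-0.3  0.4 -0.3] gap mm 23.2 grip 30.0
units [-0.01  0.01  0.12]
```

Call:
move_arm --pt "0 0 0.05 0 0" --pt "0 0 0.05 0 0" --pt "0 0 0 0 0" --pt "0 0 0 0 0"

```text
t: 22.3
eef_pos: [0.5308, 0.0734, 0.11]
orientation: [[-0.405, 0.914, 0.0], [0.914, 0.405, -0.0], [-0.0, 0.0, -1.0]]
force: [0.1, 0.9, 1.0]
finger_gap: 0.262
grip_force: 30.0
```

```bash
python3 -c "
from h import *
F=[]
for i in range(12):
    f=grab('side','s7.png' if i==11 else None); F.append(r.get_state()['force'][2])
print(np.mean(F),np.std(F))
go([.5312,.0732,.1095])
s=cv2.imread('pics/s7.png');cv2.imwrite('pics/crop9.png',cv2.resize(s[200:290,290:380],(600,600),interpolation=cv2.INTER_CUBIC))"
```

```text
0.817932657281486 0.38695249934242215
t 22.9 pos [0.5308 0.0734 0.11  ] xt [-0.405  0.914] tilt [ 0.0002 -0.0001] F [0.1 0.5 1. ] gap mm 23.5 grip 30.0
units [-0.01  0.01  0.02]
```

View pics/crop9.png

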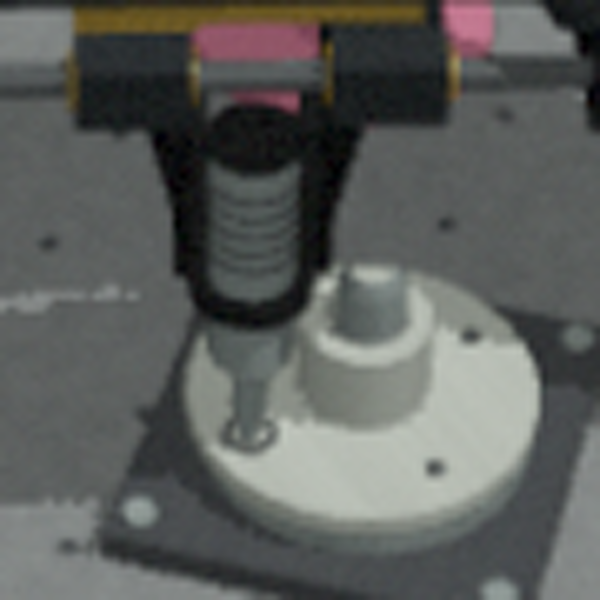

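The tip stands inside the mark at (249,434). The push is about 3 N and the compression about 5.5–6 mm, and both are steady. Handing in.

```bash
python3 -c "
from plant import r
print(r.close_job())"
```

```text
the job is handed in; nothing more can be done
None
```

The job is handed in at about 23 s of the 64 s allowed: the spacer is seated flush on the shoulder and released, and the gauge is held upright with its tip inside the mark and the plunger about halfway in (about 3 N, 5.5–6 mm).

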